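# Lever a cabinet flap level and hold it

### The arm

A 7-joint arm with a two-finger parallel gripper is mounted at the origin on the work surface. World frame = base frame: x ahead of the robot, y to its left, z up, the work surface at z = 0. Lengths are in mm, angles in rad, forces in N, time in s.
With the tool pointing down it reaches from about 425 to 825 mm from the base axis. Payload 3.6 kg.
Tool frame: the origin (TCP) lies midway between the tips of the shut fingers; the grasp point (between the pads) lies 19 mm behind it (grasp_offset is the distance from the TCP to the grasp point, in mm); z points along the fingers, y is the line along which they close (so a half turn about z gives the same grasp; the last joint's range is limited). The gripper opens to 85 mm and grips with 20 to 120 N. Pads are 22 mm wide; open, the fingers measure 114 mm over their backs; the gripper's body (76 mm by 85 mm) begins 54 mm behind the grasp point. The pads swing forward as they close: fully open they stand 13 mm farther back than shut.
Start: joints at [1.151, 0.615, -0.013, 1.423, 0.008, 1.103, -0.04], TCP at [249.414, -600.211, 196.997] pointing down, gripper open.
Joint ranges: [-3.12, 3.12], [-0.3, 2.06], [-1.34, 1.32], [0.26, 2.42], [-1.36, 4.5], [0.01, 1.98], [-2.84, 2.84]. Speed limits (rad/s): [2.79, 2.79, 3.14, 3.14, 3.14, 3.14, 3.14].

### API

Orientations are given as a 3x3 rotation matrix whose columns are the frame's x, y, z axes.
In Python, from rig import * gives the robot as it stands. Calls block until the motion is done:
- movep(position, orientation): joint-space move of the TCP to a pose.
- servo_line(position, speed=150, ori=None): straight line of the TCP; ori=None keeps the orientation; speed is the mean speed in mm/s.
- move_joints(angles): joint-space move.
- release() and close_gripper(squeeze=None): open the fingers fully, or close them until they stop; squeeze is the grip in N (None keeps the last).
- pause(seconds).
- inverse_kinematics(position, orientation): joint angles nearest the present ones, or None.
- grab_frame(name): name is "side" or "top" or "wrist"; returns a dict with "frame" (480x640x3 uint8, blue, green, red), "camera_matrix" (3x3 intrinsics, pixels), "R" (3x3) and "t" (3): a world point X has camera coordinates R X + t; the wrist camera has in their place "T_tool_cam" (4x4, takes a point from camera to tool coordinates, whose origin is the TCP and whose axes are the flange's). Camera axes: x right, y down, z forward; pixel columns grow to the right and rows downward; lengths in mm; the calibration is good to about 2 mm. The wrist camera is an equidistant fisheye: a pixel r from the principal point sees the ray r / f radians off the axis. A picture is of the moment at which its call begins: read the wrist's pose just before it. There is no depth.
A pose or a line that the arm cannot do raises PlanningError and nothing moves.
- finish_job(): hands the job in; it is judged then, once.
Readings, each from a call of its own:
- read_t(): time.
- read_joint_positions(): joint angles.
- read_qvel(): joint speeds.
- read_joint_efforts(): joint torques, N m.
- read_tool_pos(): TCP position.
- read_tool_rot(): TCP orientation.
- read_contact_force(): force on the tool from outside, world axes, zero at the start.
- read_wrist_torque(): the same for the moment, N m.
- read_finger_gap(): opening from 0.0 (shut) to 1.0 (fully open).
- read_grip_force(): force on a finger pad.
Only numpy, scipy, OpenCV 4.12 (cv2) and the standard library are available. Lean on these libraries where they do the work, as an engineer would, in place of code of your own. Each camera call takes 0.05 s, during which the arm holds its last target. There are 200 camera calls.

### The job

The heavy oak flap of the low cabinet hangs down at its free edge. With the fingertips press down the paddle at the long end of the wooden lever until the flap is level with the bench, flush with the cabinet top, without touching the flap itself, and finish while still pressing and holding it there so that a workmate can fit its stay. Do not lift or shift the sanding block, the roll of tape or the glue bottle.

Things in the scene. Friction and masses are not known exactly. Their poses are not given: they have to be found in the camera images.
- cabinet: Fixed low oak cabinet carcase, 200 x 400 mm in plan, its top 138 mm above the bench. The origin lies on the bench, 270 mm in front of the flap's hinge line; its x axis points level from the origin to the cabinet (which spans x = 270 to 470 mm), y along the hinge line, z up.
- flap: Oak flap 218 mm deep, 340 wide, 28 thick, steel strip on its free edge, 1.6 to 2.5 kg, hinged to the cabinet's top edge. Origin on the hinge line, mid-width, at the flap's top face; x in its plane away from the free edge, y along the hinge, z out of the top face. At the start it hangs on a stop, free edge 0.14 rad below level; level and flush when z is vertical. Can go 0.16 rad past level; sinks back unless held.
- flap_edge (a point): Middle of the upper edge of the flap's free end; 138 mm above the bench when level, about 108 mm at the start.
- stand: Fixed plywood lever stand, base 110 x 100 mm, two cheeks 102 mm high with a steel pin through them, the lever's pivot. Origin on the bench beneath the pin; x points to the flap side, z up. The pin lies 80 mm above the origin, along y. Its place and yaw relative to the cabinet vary a little.
- lever: Pale wooden lever, bar 335 x 40 x 16 mm, on the stand's pin. Origin on the pin, mid-thickness; x along the bar to the short end, where a steel roller (18 mm diameter, axis at x 85, z 14 mm) lies under the flap with up to 8 mm of play; z out of its upper face. The long end (-x) carries the paddle. Starts paddle up, sloping 0.25 to 0.30 rad; flap level at about 0.08 rad the other way; stop at 0.26.
- paddle (a point): Centre of the paddle's top face (70 mm along the lever, 100 wide, 16 thick), 250 mm from the pin. 140 to 165 mm above the bench at the start, roughly 68 mm when the flap is level. Needs some 4 to 8 N down. Without load the stiff lever stays where it is left, but the flap's weight pushes the paddle up again.
- sanding_block: Loose sanding block 100 x 60 x 32 mm, cork sole, lying on the bench; origin centre of its underside. Leave it.
- tape: Loose roll of tape, 90 mm diameter, 38 mm high, lying flat; origin centre of its underside. Leave it.
- glue: Loose white glue bottle, 56 mm diameter, 140 mm high, standing; origin centre of its underside. Leave it.

How it is judged (in metres and radians):
On the way:
1. the fingers press the lever and the flap has begun to rise (contact force between the fingers and lever above 1 N and angle between flap's own z axis and vertical below 0.115 rad), for 0.1 s.
At the end, for the whole second after the job is handed in: The flap is level within 0.04 rad (about 9 mm at its free edge) and still, the fingers press on the lever with more than 1 N, and the three loose things are within 20 mm of where they were (angle between flap's own z axis and vertical below 0.04 rad and angular speed of flap below 0.05 rad/s and contact force between the fingers and lever above 1 N and distance of each of sanding_block, tape, glue from where it was at the start of the episode below 0.02 m); the arm keeps its last pose, push and grip.
It fails at once if the robot touches the flap itself (contact force between any of the fingers, the arm and flap above 1 N).
It fails at once if the sanding block is shifted or lifted (distance of sanding_block from where it was at the start of the episode above 0.03 m).
It fails at once if the roll of tape is shifted or lifted (distance of tape from where it was at the start of the episode above 0.03 m).
It fails at once if the glue bottle is shifted or lifted (distance of glue from where it was at the start of the episode above 0.03 m).
It also fails if it takes over 32 s, if anything falls off the work surface, if the arm or the gripper's body presses on something with over 40 N, if the wrist force passes 120 N, or if a joint passes its speed limit or range.

## Working session

There is one attempt and no reset: what is moved stays moved. The work goes in short steps, each a Python script; the robot and the scene stay as the last script left them, time stands still between calls to the robot, and variables do not carry over. Pictures are saved under pics/ and viewed, at most 10 in all, crops included, and the job is handed in when it is done.

```bash
mkdir -p pics; python3 - <<'E'
from rig import *
import cv2,pickle
d={}
for n in("side","top"):
    f=grab_frame(n);d[n]=f;cv2.imwrite(f"pics/{n}0.png",f["frame"])
    print(n,f["camera_matrix"],f["R"],f["t"])
pickle.dump(d,open("f0.pkl","wb"))
print(read_t(),read_tool_rot())
E
```

```text
side [[603.68119126   0.         322.64939157]
 [  0.         603.68119126 239.21818559]
 [  0.           0.           1.        ]] [[ 0.98467146 -0.17406991  0.01103574]
 [-0.11286264 -0.68412055 -0.72058386]
 [ 0.13298174  0.70829283 -0.69327997]] [-577.84611687  180.27391249 1270.53644341]
top [[465.10111829   0.         310.66381707]
 [  0.         465.10111829 237.64504524]
 [  0.           0.           1.        ]] [[ 0.00812735 -0.99993043 -0.00854856]
 [-0.98605833 -0.00659314 -0.16626934]
 [ 0.16620141  0.00978071 -0.98604332]] [ 16.35824411 587.03041322 885.04534379]
0.1 [[ 9.23420379e-01  3.83788898e-01 -9.41337289e-04]
 [ 3.83790050e-01 -9.23417861e-01  2.15657354e-03]
 [-4.15786832e-05 -2.35269984e-03 -9.99997232e-01]]
```

View pics/side0.png

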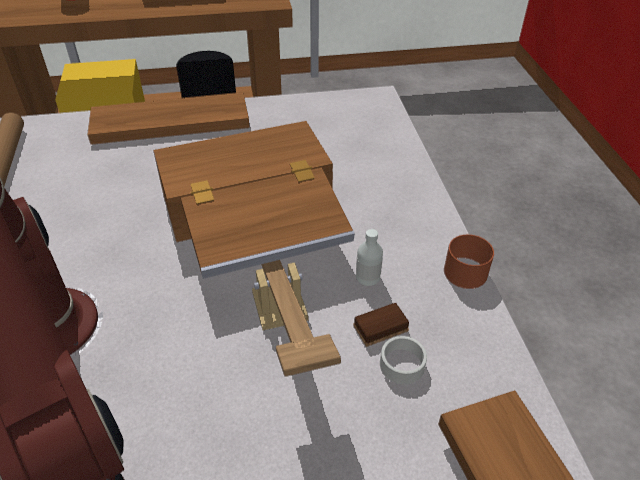

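View pics/top0.png

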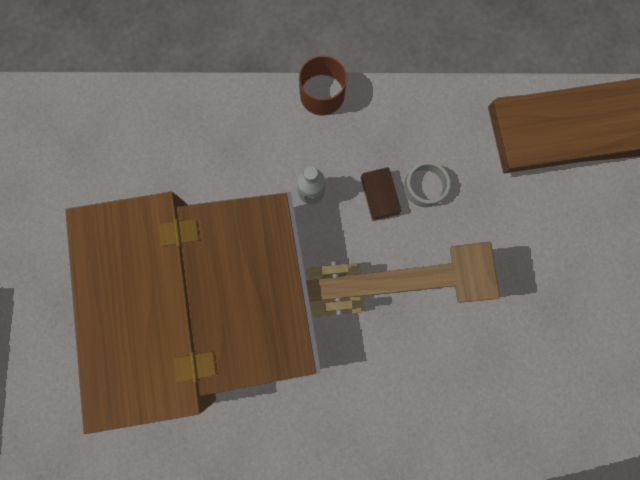

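The side view shows the paddle at about (308,352), with the lever running up to the stand pin at about (280,300). In the top view the paddle's top face is centred at about (475,272), and the pin at about (337,290). The sanding block is at (381,194) and the tape at (428,184). Next I'll enlarge both views.

```bash
python3 - <<'E'
import cv2,numpy as np
a=cv2.imread("pics/side0.png")[250:390,240:360]; b=cv2.imread("pics/top0.png")[230:320,300:510]
a=cv2.resize(a,None,fx=3.5,fy=3.5,interpolation=cv2.INTER_CUBIC)
b=cv2.resize(b,None,fx=3.8,fy=3.8,interpolation=cv2.INTER_CUBIC)
cv2.imwrite("pics/a.png",a);cv2.imwrite("pics/b.png",b);print(a.shape,b.shape)
E
```

```text
(490, 420, 3) (342, 798, 3)
```

View pics/a.png

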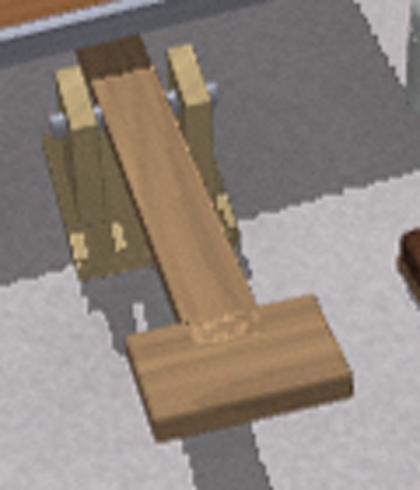

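View pics/b.png

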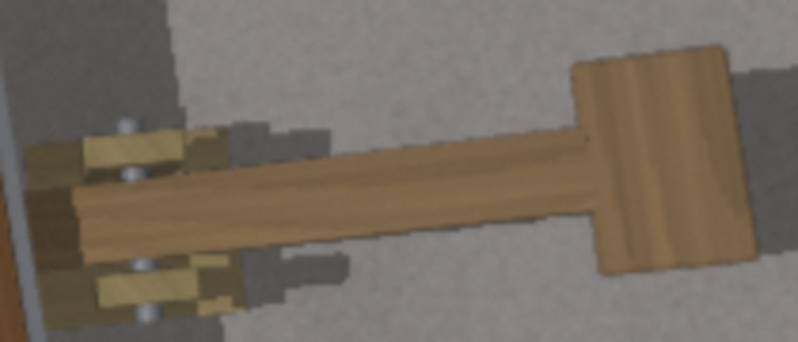

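The crops give the corners of the paddle's top face: side crop (127,337), (316,296), (352,375), (152,420); top crop (600,274), (572,65), (724,46), (757,260). The pin ends are at side (57,125), (213,92) and top (148,314), (128,125). I'll fit the lever model to these.

```bash
cat >fit.py <<'E'
import numpy as np,pickle,cv2
from scipy.optimize import least_squares
d=pickle.load(open("f0.pkl","rb"))
S=np.array([(127,337),(316,296),(352,375),(152,420),(57,125),(213,92)],float)
T=np.array([(600,274),(572,65),(724,46),(757,260),(148,314),(128,125)],float)
S=(S+.5)/3.5-.5+[240,250]; T=(T+.5)/3.8-.5+[300,230]
def frame(p):
    c,s=np.cos(p[2]),np.sin(p[2]);cb,sb=np.cos(p[3]),np.sin(p[3])
    # lever x toward flap, sloping down by p[3] while paddle up
    return np.array([[c*cb,-s,c*sb],[s*cb,c,s*sb],[-sb,0,cb]])
def pts(p):
    zt,h=p[4],p[5]
    # left in side = -x world = lever +y when lever x is +y world
    L=np.array([(-215,50,zt),(-215,-50,zt),(-285,-50,zt),(-285,50,zt),(0,h,0),(0,-h,0)])
    return L@frame(p).T+[p[0],p[1],80]
def proj(f,X):
    Y=X@f["R"].T+f["t"];q=Y@f["camera_matrix"].T;return q[:,:2]/q[:,2:]
def res(p):
    X=pts(p);return np.r_[(proj(d["side"],X)-S).ravel(),(proj(d["top"],X)-T).ravel()]
r=least_squares(res,[550,-100,1.57,.27,16,45])
if __name__=="__main__":
    print(r.x,np.abs(r.fun).round(1)); print(pts(r.x).round(1))
    R=frame(r.x);print("paddle",R@[-250,0,r.x[4]]+[r.x[0],r.x[1],80])
E
python3 fit.py
```

```text
[ 4.86981331e+02 -2.87611974e+01  1.67043315e+00  3.26969696e-01
 -6.41030585e+00  4.75694067e+01] [1.  0.4 0.5 0.1 0.4 0.2 0.1 0.2 0.  0.2 0.  0.8 0.6 0.5 1.2 0.5 0.1 0.9
 0.6 0.2 0.  0.3 0.2 0.4]
[[ 457.7 -238.4  143. ]
 [ 557.2 -228.4  143. ]
 [ 563.8 -294.4  165.5]
 [ 464.3 -304.3  165.5]
 [ 439.6  -33.5   80. ]
 [ 534.3  -24.    80. ]]
paddle [ 510.73663127 -266.39058124  154.22299985]
```

```bash
cat >>fit.py <<'E'
r=least_squares(lambda q:res(np.r_[q[:4],8,q[4]]),[487,-29,1.67,.28,47]);P=np.r_[r.x[:4],8,r.x[4]]
def tip(b,dx=0):
    p=P.copy();p[3]=b;return frame(p)@[-250+dx,0,8]+[p[0],p[1],80]
E
python3 - <<'E'
from fit import P,tip,np,r
print(P,abs(r.fun).max())
from rig import *
print(tip(P[3]),tip(-.08))
y=P[2]-np.pi/2
# tool down, fingers' closing line along paddle width
R=np.array([[np.cos(y),np.sin(y),0],[np.sin(y),-np.cos(y),0],[0,0,-1.]])@np.array([[0,1,0],[-1,0,0],[0,0,1.]])
if R[:,1]@read_tool_rot()[:,1]<0: R=R@np.diag([-1,-1,1])
print(inverse_kinematics(tip(-.08),R))
close_gripper(40)
p=tip(P[3])
try: movep(p+[0,0,70],R)
except Exception as e: print(e); 
print(read_t(),read_tool_pos(),read_contact_force())
servo_line(p+[0,0,15],120); print(read_contact_force())
for b in (P[3],P[3]-.04,.2):
    servo_line(tip(b),50); print(b,read_tool_pos(),read_contact_force(),read_t())
E
```

```text
[ 4.86943840e+02 -2.88602090e+01  1.67059287e+00  2.71135543e-01
  8.00000000e+00  4.75670815e+01] 1.1680194349299313
[ 510.72816963 -266.39666826  154.66415597] [ 511.83561794 -277.45686452   67.99574016]
[ 0.63656011  0.67731364 -0.28440628  1.76010256  0.26337731  0.74155503
  0.31609871]
2.4333 [ 509.64474538 -268.83814999  224.33884069] [-0.36180832 -0.60052231  0.70801732]
[ 0.13244367 -0.3172432   0.54081423]
0.2711355425969363 [ 510.57753158 -266.34297509  154.43411639] [-0.47080851  0.94147596 -0.26878753] 3.4917
0.23113554259693628 [ 510.6428508  -269.31591302  144.55459268] [-0.04503399 -0.06365267  0.67948679] 3.8417
0.2 [ 510.86534698 -271.09251356  137.05196115] [-0.80837303  0.28069413 -0.4656924 ] 4.15
```

```bash
python3 - <<'E'
from fit import tip,np
from rig import *
import cv2
for b in (.15,.1,.05,0,-.04,-.08):
    servo_line(tip(b),40); pause(.15); print(b,read_tool_pos().round(1),read_contact_force().round(1),read_t())
ims=[grab_frame(n)["frame"] for n in("side","top")]
a=cv2.resize(ims[0][110:380,140:400],None,fx=2.2,fy=2.2)
cv2.imwrite("pics/c.png",a)
b=cv2.resize(ims[1][170:420,50:510],None,fx=1.7,fy=1.7)
cv2.imwrite("pics/d.png",b)
E
```

```text
0.15 [ 511.5 -273.6  125.4] [ 0.3 -0.3 -0.3] 4.7667
0.1 [ 512.1 -275.9  113.3] [ 0.2 -0.6  2.4] 5.3833
0.05 [ 512.  -277.5  100.8] [ 0.4 -2.4  5.1] 6.0
0 [ 511.7 -277.5   88. ] [ 0.5 -1.6  4.7] 6.6167
-0.04 [ 511.6 -277.5   77.9] [-0.7 -1.9  3.4] 7.1667
-0.08 [ 511.6 -277.    68. ] [ 0.3 -3.4  2.9] 7.7167
```

View pics/c.png

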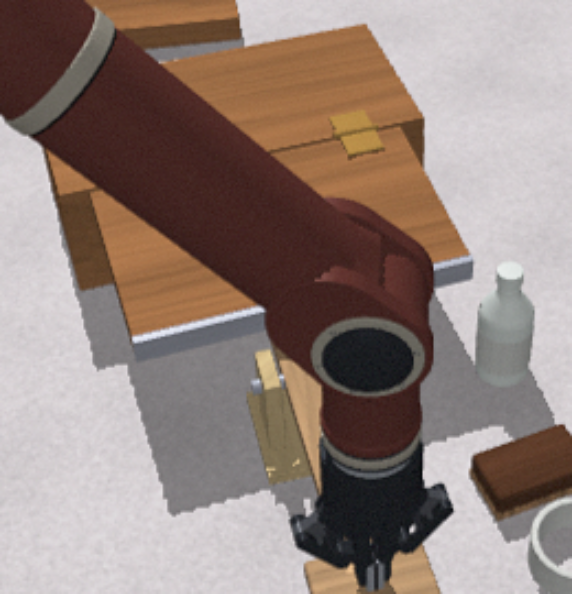

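View pics/d.png

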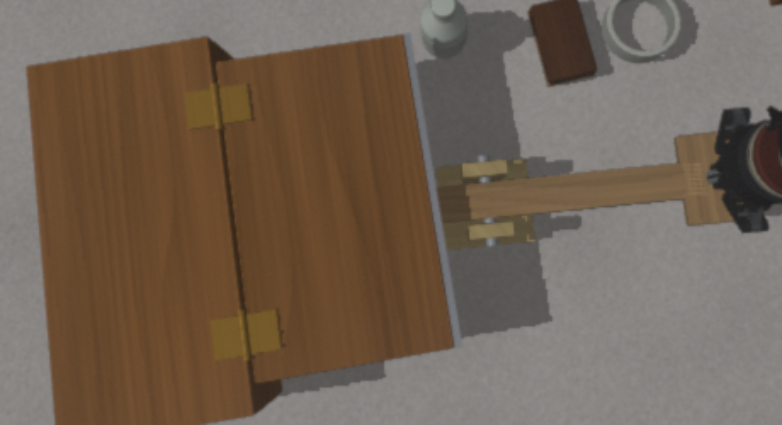

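The side crop shows the flap raised, with its upper free-edge corners at about (133,345) and (471,263). In the top crop they are at about (459,346) and (411,35). The cabinet's right corners are at side (368,25), (424,120) and top (28,66), (208,38). I'll triangulate the edge height from these.

```bash
python3 - <<'E'
from fit import d,np
import cv2
S=np.array([(133,345),(471,263),(368,25),(424,120)],float)/2.2+[140,110]
T=np.array([(459,346),(411,35),(28,66),(208,38)],float)/1.7+[50,170]
M=[f["camera_matrix"]@np.c_[f["R"],f["t"]] for f in(d["side"],d["top"])]
X=cv2.triangulatePoints(*M,S.T,T.T);print((X[:3]/X[3]).T.round(1))
from rig import *
for i in range(4): pause(.2);print(read_contact_force().round(1),read_tool_pos().round(1))
E
```

```text
[[331.9   1.5 118.5]
 [664.7  56.3 121.7]
 [626.  471.9 135.4]
 [658.2 277.9 133.8]]
[-1.1 -1.8  3.9] [ 511.6 -277.1   67.9]
[-0.8 -2.2  4.4] [ 511.7 -277.1   67.9]
[-1.4 -1.1  3.6] [ 511.6 -277.1   67.9]
[-1.3 -1.3  4.2] [ 511.6 -277.1   67.9]
```

```bash
python3 - <<'E'
from rig import *
import cv2,pickle,numpy as np
d=pickle.load(open("f0.pkl","rb"))
e={n:grab_frame(n) for n in("side","top")};pickle.dump(e,open("f1.pkl","wb"))
def c(f,u,v): return cv2.resize(f["frame"][v:v+36,u:u+48],None,fx=5.5,fy=5.5,interpolation=cv2.INTER_CUBIC)
L=[("side",178,248),("side",330,214),("top",280,180),("top",290,350),("side",290,110),("top",150,180)]
cells=[]
for n,u,v in L[:4]: cells.append(np.hstack([c(d[n],u,v),c(e[n],u,v)]))
ref=np.hstack([c(e["side"],310,150),c(e["top"],150,180)])
img=np.vstack([np.hstack(cells[:2]),np.hstack(cells[2:]),np.hstack([ref,ref*0])]) 
img=img if img.shape[1]<=800 else None
if img is None:
    img=np.vstack([np.hstack([c(d[n],u,v) for n,u,v in L[:3]]),np.hstack([c(e[n],u,v) for n,u,v in L[:3]]),np.hstack([c(d["top"],290,350),c(e["top"],290,350),c(e["side"],310,150)])])
cv2.imwrite("pics/g.png",img);print(img.shape)
E
```

```text
(594, 792, 3)
```

View pics/g.png

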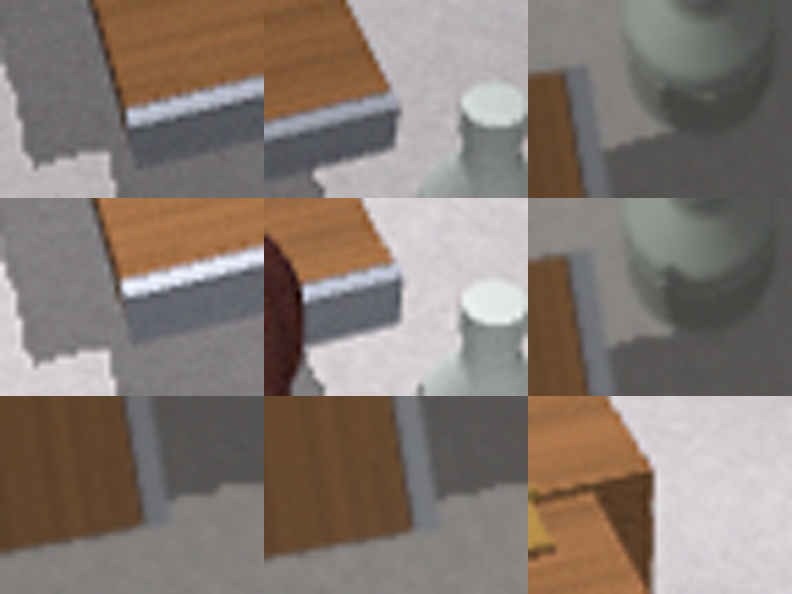

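The crops show both edge corners rising about 4.6 px in the side view. Left goes from local (128,125) to (124,99), right from (134,105) to (137,80). I'll fit the flap angle before and after.

```bash
cat >flap.py <<'E'
from fit import d,np,proj
from scipy.optimize import least_squares
k=5.5;o=np.array
def L(u,v,x,y): return [(x+.5)/k-.5+u,(y+.5)/k-.5+v]
S0=o([L(178,248,128,125),L(330,214,134,105)]);S1=o([L(178,248,124,99),L(330,214,137,80)])
T0=o([L(290,350,165,126),L(280,180,60,68-0)]);T1=o([L(290,350,173,133),L(280,180,60,52)])
C=(o([[332.6,163.4]]),o([[172.4,192.4]]))
def pts(p,a):
    c,s=np.cos(p[2]),np.sin(p[2])
    l=218*np.cos(a);z=138-218*np.sin(a)
    # x axis (to cabinet) = (c,s); y axis = (-s,c)
    ex,ey=o([c,s,0]),o([-s,c,0]);h=o([p[0],p[1],0])
    return o([h-l*ex+170*ey,h-l*ex-170*ey])+[0,0,z],(h-200*ey+[0,0,138])[None]
def res(p,sh=None):
    A,c=pts(p,p[3]);B,_=pts(p,p[4]);f,g=d["side"],d["top"]
    return np.r_[(proj(f,A)-S0).ravel(),(proj(f,B)-S1).ravel(),(proj(g,A)-T0).ravel(),(proj(g,B)-T1).ravel(),(proj(f,c)-C[0]).ravel(),(proj(g,c)-C[1]).ravel()]
r=least_squares(res,[480,240,1.67,.14,.05])
if __name__=="__main__":
    print(r.x);print(r.fun.round(1))
    for a in(.14,.1,.08,.06,.04,.0):print(a,(proj(d["side"],pts(r.x,a)[0])-proj(d["side"],pts(r.x,.14)[0])).round(1).tolist())
E
python3 flap.py
```

```text
[4.61067282e+02 2.43186850e+02 1.74533467e+00 1.37551498e-01
 6.40472461e-02]
[-0.3  0.2 -0.1  0.2 -0.4  0.1  0.  -0.1  0.6  0.5 -0.3 -0.3  0.2  0.1
  0.1  0.2 -0.3 -0.1 -0.8 -1.5]
0.14 [[0.0, 0.0], [0.0, 0.0]]
0.1 [[-0.4, -2.5], [0.4, -2.6]]
0.08 [[-0.7, -3.9], [0.5, -3.9]]
0.06 [[-0.9, -5.2], [0.7, -5.3]]
0.04 [[-1.2, -6.7], [0.8, -6.7]]
0.0 [[-1.7, -9.6], [1.0, -9.6]]
```

```bash
python3 - <<'E'
from fit import *
import cv2
for b in(.1,.06,0,-.08,-.12):
    p=P.copy();p[3]=b;X=pts(p);print(b,proj(d["top"],X)[[0,1]].round(1).tolist(),proj(d["side"],X)[:4].round(0).tolist())
e=pickle.load(open("f1.pkl","rb"))
a=cv2.resize(e["side"]["frame"][260:400,240:380],None,fx=4,fy=4,interpolation=cv2.INTER_CUBIC)
cv2.imwrite("pics/h.png",a)
print(proj(d["side"],np.array([[511.6,-277,68]])),proj(d["top"],np.array([[511.6,-277,68]])))
E
```

```text
0.1 [[455.5, 302.4], [447.8, 248.5]] [[277.0, 361.0], [330.0, 349.0], [342.0, 378.0], [285.0, 392.0]]
0.06 [[454.7, 302.5], [447.1, 249.1]] [[277.0, 364.0], [330.0, 352.0], [342.0, 382.0], [286.0, 396.0]]
0 [[453.1, 302.6], [445.7, 250.0]] [[277.0, 369.0], [330.0, 356.0], [341.0, 388.0], [286.0, 402.0]]
-0.08 [[450.4, 302.9], [443.2, 251.3]] [[278.0, 374.0], [330.0, 362.0], [341.0, 395.0], [287.0, 408.0]]
-0.12 [[448.9, 303.0], [441.7, 251.9]] [[278.0, 376.0], [330.0, 364.0], [341.0, 398.0], [287.0, 411.0]]
[[308.80324149 384.20084984]] [[464.0501052  275.39961974]]
```

View pics/h.png

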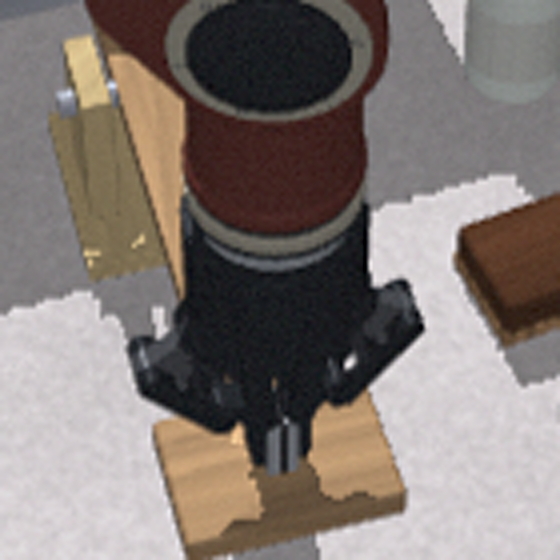

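The paddle corners are at full-image (278,366), (341,383) and (287,396), so the lever is still sloping about +0.05 and the paddle is about 32 mm too high. Next I'll check the gripper gap and press further, tracking the flap corner. Level should come after about another −4.7 px in the side view.

```bash
cat >track.py <<'E'
import cv2,pickle,numpy as np
e=pickle.load(open("f1.pkl","rb"))["side"]["frame"]
def patch(f,u,v,w,h,s=8): return cv2.resize(f[v:v+h,u:u+w],None,fx=s,fy=s,interpolation=cv2.INTER_CUBIC)
def shift(f):
    out=[]
    for u,v in((188,255),(343,218)):
        m=cv2.matchTemplate(patch(f,u-8,v-12,36,38),patch(e,u,v,20,20),cv2.TM_CCOEFF_NORMED)
        _,s,_,l=cv2.minMaxLoc(m);out+=[round(l[0]/8-8,1),round(l[1]/8-12,1),round(s,2)]
    return out
E
python3 - <<'E'
from track import *
from rig import *
print(read_finger_gap(),read_grip_force(),read_tool_rot().round(3).tolist(),read_t())
print(shift(e))
p=read_tool_pos()
for i in range(4):
    p=p-[0,0,5];servo_line(p,30);pause(.2)
    print(read_tool_pos().round(1),read_contact_force().round(1),shift(grab_frame("side")["frame"]),read_t())
E
```

```text
0.0028443453960210192 2.0457744458690286 [[-0.1, 0.995, -0.0], [0.995, 0.1, 0.0], [0.001, -0.0, -1.0]] 8.7167
[0.0, 0.0, 1.0, 0.0, 0.0, 1.0]
[ 511.7 -277.5   63. ] [ 0.2 -2.8  4. ] [-0.1, -0.6, 0.98, 0.1, -0.6, 0.99] 9.2833
[ 511.8 -277.3   58. ] [-0.2 -2.7  3.5] [-0.1, -1.1, 0.99, 0.1, -1.1, 0.99] 9.85
[ 511.8 -277.3   53. ] [ 0.8 -3.8  3.7] [-0.2, -1.9, 0.98, 0.1, -1.8, 0.99] 10.4167
[ 511.8 -277.2   48. ] [ 0.  -3.9  3.5] [-0.5, -2.5, 0.98, 0.2, -2.5, 0.99] 10.9833
```

```bash
python3 - <<'E'
from track import *
from rig import *
p=read_tool_pos()
for z in (42,36,31):
    p[2]=z;servo_line(p,30);pause(.2)
    f=grab_frame("side")["frame"]
    print(read_tool_pos().round(1),read_contact_force().round(1),shift(f),read_grip_force(),read_t())
cv2.imwrite("pics/i.png",patch(f,240,250,140,150,4))
E
```

```text
[ 511.8 -277.2   42. ] [-0.  -3.   4.4] [-0.6, -3.2, 0.98, 0.2, -3.2, 0.99] 1.9659859081730247 11.5833
[ 511.8 -277.    36. ] [-0.5 -2.4  3.5] [-0.8, -4.0, 0.98, 0.4, -4.0, 0.99] 2.009048033505678 12.1833
[ 511.8 -276.8   31. ] [-0.2 -2.1  3.6] [-0.9, -4.8, 0.98, 0.4, -4.6, 0.98] 2.0361526357010007 12.75
```

View pics/i.png

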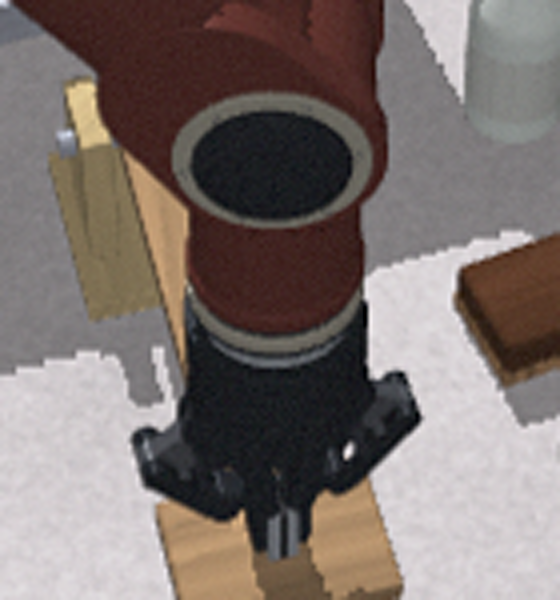

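The fingertips are on the paddle at about (283,555) in the crop. The flap corners have moved −4.8 and −4.6 px, which matches level (−4.7), and the push is steady at about 3.6 N. I'll check that it holds, then hand in.

```bash
python3 - <<'E'
from track import *
from rig import *
for i in range(3):
    pause(.3);print(read_contact_force().round(1),shift(grab_frame("side")["frame"]),abs(read_qvel()).max())
print(finish_job(),read_t())
E
```

```text
[-0.1 -1.4  3.8] [-0.9, -4.8, 0.98, 0.4, -4.6, 0.99] 0.0017880174808536714
[-1.  -0.3  4.1] [-0.9, -4.8, 0.98, 0.4, -4.8, 0.99] 0.0017587860793501764
[0.2 0.6 3.7] [-0.9, -4.8, 0.98, 0.4, -4.6, 0.98] 0.001914122309832641
the job is handed in; nothing more can be done
the job is handed in; nothing more can be done
```

I handed the job in with the flap level by camera measurement and steady, and the fingertips pressing the paddle at about 4 N; the verdict wasn't shown, and I had to press about 37 mm below the expected tool height, a mismatch I did not explain.

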